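Refit the coffee mill's crank and turn the mill over once

TASK

The coffee mill on the pantry counter has been cleaned and its crank lies beside it. Fit the crank's square hub fully home on the mill's upright square shaft and let go of it, then turn the crank clockwise (seen from above) through one full turn and a little more to show that the mill runs, and leave it fitted, at rest. Do not knock or shift the cake stand, the canister or the tea carton.

Things in the scene. Friction and masses are not known exactly. Their poses are not given: they have to be found in the camera images.
- mill: Coffee mill fixed to the counter: dark wood box (foot 140 x 140 mm, top 132 x 132 mm at height 82 mm, drawer front towards its -x) with a steel dome (112 mm wide at its foot) up to height 125 mm. Origin: centre of its underside, on the counter; z up. The drive shaft stands upright on this axis.
- mill_shaft (a joint): Turning angle of the mill's drive shaft about its vertical axis: 0 at the start, grows clockwise seen from above; a full turn is 6.283. Turns with a light steady drag of about 0.1 N m.
- shaft_seat (a point): Point on the axis of the drive shaft, on top of its round steel flange (56 mm across, 131 mm above the counter), where the crank's hub comes to rest. Turns with the shaft; z up, x and y square to the shaft's four flats. Above it the shaft is square, 14 x 14 mm, up to 28 mm, then a round cone nose (14 to 8 mm across) up to 36 mm.
- crank: Loose steel crank, about 0.34 kg, lying knob up on the counter, 127 mm long in all. Origin: midway between hub axis and knob axis, at the level of the hub's underside. x points from hub to knob, z up. Flat arm 16 mm wide (y) and 9 mm thick, at 21 to 30 mm above the underside. The weight is nearly all in the hub: the centre of mass is about 10 mm from the hub axis towards the knob.
- crank_hub (a point): Centre of the underside of the crank's hub, 47.5 mm from the crank's origin along -x. The hub is a square block 40 x 40 mm, 30 mm high, with a square through hole of 16.4 mm; its sides and its hole are square to the crank's x and y. It goes on the shaft in any of four ways, with about 0.2 rad of play either way. Seated, it rests on the flange and the nose stands 6 mm out of its top.
- crank_knob (a point): Middle of the crank's wooden knob, which spins freely on its pin: upright, round, 28 mm across at its middle, from 30 to 85 mm above the hub's underside; this point lies 55 mm above that underside, 95 mm from the hub axis.
- cake_stand: White ceramic cake stand, 174 mm across its beaded rim, 74 mm high; origin at the centre of its underside. To be left alone.
- canister: White ceramic canister with lid and ball knob, 76 mm across, 72 mm high; origin at the centre of its underside. To be left alone.
- tea_carton: Tea carton, 100 (x) x 70 (y) mm, 60 mm high; origin at the centre of its underside. To be left alone.
Not all that is in view belongs to the job. Several things have the shape of the mill; the one meant has the colours described above.

How it is judged (in metres and radians):
On the way, in this order (a step that is already met when the one before it is completed fails the run):
1. the crank's hub is fully home on the shaft and let go of, before the shaft is turned (less than 1.2 rad) (horizontal distance between crank_hub and shaft_seat below 0.005 m and z of crank_hub in the frame of shaft_seat between -0.004 and 0.005 m and angle between crank's own z axis and vertical below 0.14 rad and contact force between the fingers and crank below 0.05 N and value of joint mill_shaft below 1.2 rad), for 0.2 s.
2. the shaft has been turned half a turn clockwise with the crank seated on it (horizontal distance between crank_hub and shaft_seat below 0.005 m and z of crank_hub in the frame of shaft_seat between -0.004 and 0.005 m and angle between crank's own z axis and vertical below 0.14 rad and value of joint mill_shaft above 3.14 rad), for 0.02 s.
3. the shaft has been turned a full turn clockwise with the crank seated on it (horizontal distance between crank_hub and shaft_seat below 0.005 m and z of crank_hub in the frame of shaft_seat between -0.004 and 0.005 m and angle between crank's own z axis and vertical below 0.14 rad and value of joint mill_shaft above 6.15 rad), for 0.02 s.
At the end, for the whole second after the job is handed in: The crank sits on the mill's shaft, hub underside within 5 mm of the flange and 5 mm of the axis and level within 8 degrees, the shaft stands at least a full turn (6.1 rad or more) clockwise of its start, and crank and shaft are released and at rest (horizontal distance between crank_hub and shaft_seat below 0.005 m and z of crank_hub in the frame of shaft_seat between -0.004 and 0.005 m and angle between crank's own z axis and vertical below 0.14 rad and contact force between the fingers and crank below 0.05 N and value of joint mill_shaft above 6.1 rad and velocity of joint mill_shaft between -0.05 and 0.05 rad/s and linear speed of crank below 0.02 m/s); the robot touches nothing.
It fails at once if the cake stand is shifted more than 25 mm or tipped over (distance of cake_stand from where it was at the start of the episode above 0.025 m or angle between cake_stand's own z axis and vertical above 0.3 rad).
It fails at once if the canister is shifted more than 25 mm or tipped over (distance of canister from where it was at the start of the episode above 0.025 m or angle between canister's own z axis and vertical above 0.3 rad).
It fails at once if the tea carton is shifted more than 25 mm or tipped over (distance of tea_carton from where it was at the start of the episode above 0.025 m or angle between tea_carton's own z axis and vertical above 0.3 rad).
It also fails if it takes over 72 s, if anything falls off the work surface, if the arm or the gripper's body presses on something with over 40 N, if the wrist force passes 120 N, or if a joint passes its speed limit or range.

ROBOT

A 7-joint arm with a two-finger parallel gripper is mounted at the origin on the work surface. World frame = base frame: x ahead of the robot, y to its left, z up, the work surface at z = 0. Lengths are in m, angles in degrees, forces in N, time in s.
With the tool pointing down it reaches from about 0.425 to 0.875 m from the base axis. Payload 4.7 kg.
Tool frame: the origin (TCP) lies at the very end of the fingers, on their centre line; the grasp point (between the pads) lies env.grip_point_offset behind it (env.grip_point_offset is the distance from the TCP to the grasp point, in m); z points along the fingers, y is the direction in which the jaws open and shut (so a half turn about z gives the same grasp; the last joint's range is limited). The gripper opens to 87 mm and grips with 3 to 60 N. Pads are 19 mm wide; open, the fingers measure 117 mm over their backs; the gripper's body (75 mm by 190 mm) begins 51 mm behind the grasp point.
Start: joints at [-69.265, 18.392, -4.016, 83.108, 1.295, 78.541, -3.26], TCP at [0.222, 0.611, 0.223] pointing down, gripper open.
Joint ranges: [-163.93, 163.93], [-17.29, 119.83], [-79.2, 71.16], [3.27, 140.29], [-89.18, 269.18], [5.43, 117.66], [-154.24, 154.24]. Speed limits (degrees/s): [147.25, 147.25, 180, 180, 180, 180, 180].

INTERFACE

Orientations are given as [roll, pitch, yaw] about the fixed x, y, z axes, in that order (R = Rz(yaw) Ry(pitch) Rx(roll)).
In Python, from cell import env gives the robot as it stands.
- The arm moves only by the tool send_rows, never from a script. Its argument "plan" is a list of rows, each a list of 7 numbers: the finger opening in mm, from 0 to 87, then the shift along the tool's x, y, z in mm, then the turn, a rotation vector about the tool's x, y, z in rad. A call has 1 to 12 rows; each row shifts and turns the commanded pose from where the row before left it, along the tool's axes as they then stand; what a row does not reach is not made up. A row lasts 1/10 s, in which the tool goes at most 50 mm and 8.59 degrees, less where a joint would pass 70% of its speed; a pose out of reach is approached as far as the arm can. A call is refused whole if a number of a shift passes 50 or a number of a turn 0.15, either way. A call with a gripper value outside its range is refused whole. The fingers move at their own pace and stop on an object; "grip_force" is the grip in N (left out, the last holds). Time passes only in rows, so rows that do not move let the fingers close. It gives the time, the measured TCP pose, the force and the opening at its end, in the units of the state.
- env.get_obs(): the state, without advancing time (a new reading comes with each control period).
- env.read_camera(name): name is "side" or "top" or "wrist"; returns the picture (480x640x3 uint8, red, green, blue); there is no depth.
- env.get_calibration(name): a dict with "fx", "fy", "cx", "cy" (pixels), "k1" (the pictures are not rectified: a ray, as slopes to the right and down, at radius r is drawn at 1 + k1 r^2 times it, then the intrinsics apply), "extrinsics" (4x4, takes a point from camera to world coordinates). Camera axes: x right, y down, z forward; pixel columns grow to the right and rows downward; lengths in m; the calibration is good to about 2 mm. A picture is of the moment at which its call begins: read the wrist's pose just before it. get_calibration takes no time and is no camera call; for the wrist camera it gives the pose at the moment of the call.
- env.sign_off(): hands the job in, once; it reports no verdict.
Trained networks look in the newest picture that a camera, given by its name, has taken for a name from the list of things; names that differ only in an ending like _2 or _b are one class to them, and where a whole thing is asked for, a point or a joint stands for the part that bears it (a point fixed in the world has none). Each returns a list of dicts, best first, with "confidence" (0 to 1); they miss things now and then, are a little off and sometimes report something else, mostly with a low value. They report only what shows in the picture. A call takes as long as a camera call. They do not tell look-alikes from the thing itself.
- env.regions_of(camera, query): "region" (480x640 bool, what is visible of it) and "rect" ([left, top, right, bottom] in pixels, round what is visible of it).
The state is a dict: "time_s": time; "qpos": joint angles; "joint_velocities": joint speeds; "effort": joint torques, N m; "tool_pos": TCP position; "tool_rot": TCP orientation; "force": force on the tool from outside, world axes, zero at the start; "wrist_torque": the same for the moment, N m; "grip_width": finger opening in m.
Only numpy, scipy, OpenCV 4.12 (cv2) and the standard library are available. Lean on these libraries where they do the work, as an engineer would, in place of code of your own. Each camera call takes 0.05 s, during which the arm holds its last target. There are 200 camera calls.

## Working session

There is one attempt and no reset: what is moved stays moved. The work goes in short steps, Python scripts to look and compute and a tool call to move; the robot and the scene stay as the last step left them, time stands still between calls to the robot, and variables do not carry over. Pictures are saved under pics/ and viewed, about 8 in all and at most 12, crops included, and the job is handed in when it is done.

Besides the shell and the picture viewer there is one more tool, called after ">>>" as a command line: name --pt "numbers of a row" for each row, then --argument value for the rest. send_rows: Moves the arm, as the interface text tells. Its arguments: {"type":"object","properties":{"plan":{"type":"array"},"grip_force":{"type":"number"}},"required":["plan"]}

```bash
ls; mkdir -p pics; cat > h.py <<'E'
import numpy as np, cv2
from cell import env
def ray(cal,u,v):
    K=np.array([[cal['fx'],0,cal['cx']],[0,cal['fy'],cal['cy']],[0,0,1.]])
    p=cv2.undistortPoints(np.array([[[u,v]]],float),K,np.array([cal['k1'],0,0,0,0.]))[0,0]
    E=np.array(cal['extrinsics']); return E[:3,3],E[:3,:3]@np.array([p[0],p[1],1])
def at_z(cal,u,v,z):
    o,d=ray(cal,u,v); return o+d*(z-o[2])/d[2]
def proj(cal,P):
    E=np.array(cal['extrinsics']); c=(np.array(P)-E[:3,3])@E[:3,:3]; s=c[:2]/c[2]; s=s*(1+cal['k1']*(s@s))
    return np.array([cal['fx']*s[0]+cal['cx'],cal['fy']*s[1]+cal['cy']])
def save(img,name,s=1.0):
    cv2.imwrite('pics/'+name,cv2.resize(img[...,::-1],None,fx=s,fy=s,interpolation=cv2.INTER_CUBIC))
E
python3 - <<'E'
from h import *
o=env.get_obs(); print(o, env.grip_point_offset)
ims=[]
for c in ['top','side']:
    im=env.read_camera(c); save(im,c+'0.png'); cal=env.get_calibration(c); print(c,{k:np.round(v,3).tolist() for k,v in cal.items()})
    for q in ['mill','crank','crank_knob','crank_hub','cake_stand','canister','tea_carton']:
        for r in env.regions_of(c,q)[:4]:
            print(c,q,round(r['confidence'],2),np.round(r['rect']).tolist(),int(r['region'].sum()))
E
```

```text
pics
{'time_s': 0.0, 'qpos': array([-69.26363867,  18.44206226,  -4.01773315,  83.1740031 ,
         1.29486362,  78.53881961,  -3.25970725]), 'joint_velocities': array([-0.01504605,  0.0613777 ,  0.06509987,  0.01118792, -0.0714018 ,
       -0.02558023, -0.11107511]), 'effort': array([ 1.13507388e-04, -4.91283917e+01, -4.03621774e-01, -3.12523842e+01,
       -6.37484458e-02,  4.39285592e-02,  1.85033882e-04]), 'tool_pos': array([0.22139149, 0.61056405, 0.22143563]), 'tool_rot': array([-1.79890356e+02,  4.73156530e-03,  1.60075728e+02]), 'force': array([0.61930084, 0.84864191, 0.07965907]), 'wrist_torque': array([-0.02997983, -0.01090455,  0.00407268]), 'grip_width': 0.087171868817684} 0.0187
top {'fx': 443.727, 'fy': 443.727, 'cx': 317.352, 'cy': 241.548, 'k1': -0.063, 'extrinsics': [[0.011, -0.983, 0.183, 0.416], [-1.0, -0.012, -0.005, -0.019], [0.007, -0.183, -0.983, 1.05], [0.0, 0.0, 0.0, 1.0]]}
top mill 0.84 [450.0, 247.0, 527.0, 311.0] 4143
top mill 0.72 [338.0, 245.0, 407.0, 310.0] 3918
top mill 0.69 [253.0, 321.0, 325.0, 392.0] 4130
top mill 0.16 [232.0, 246.0, 267.0, 300.0] 
[... 345 characters left out ...]
245.0, 267.0, 300.0] 732
side {'fx': 437.202, 'fy': 437.202, 'cx': 320.068, 'cy': 243.089, 'k1': -0.002, 'extrinsics': [[0.998, -0.045, 0.031, 0.535], [-0.052, -0.58, 0.813, -0.92], [-0.019, -0.814, -0.581, 0.77], [0.0, 0.0, 0.0, 1.0]]}
side mill 0.92 [207.0, 223.0, 270.0, 292.0] 2957
side mill 0.8 [273.0, 263.0, 335.0, 342.0] 3744
side mill 0.71 [267.0, 356.0, 352.0, 452.0] 6264
side crank 0.59 [286.0, 226.0, 328.0, 257.0] 470
side crank_knob 0.85 [284.0, 221.0, 335.0, 255.0] 522
side crank_hub 0.63 [286.0, 221.0, 332.0, 254.0] 516
side cake_stand 0.56 [375.0, 235.0, 436.0, 285.0] 2218
side canister 0.56 [383.0, 358.0, 419.0, 411.0] 1483
side tea_carton 0.61 [334.0, 184.0, 371.0, 214.0] 868
```

View pics/top0.png

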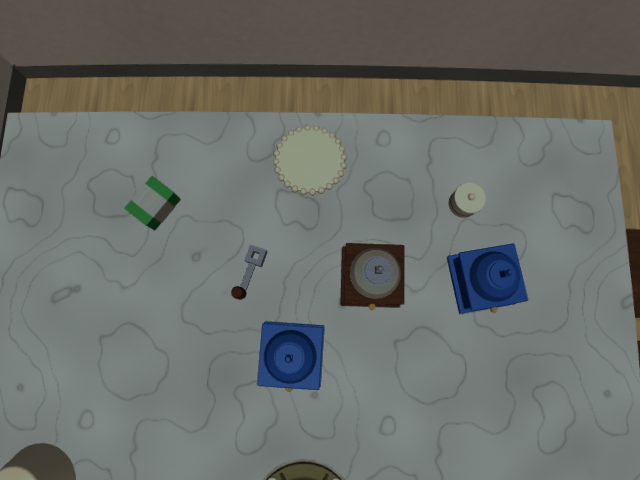

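```bash
python3 - <<'E'
from h import *
a=cv2.imread('pics/top0.png')[225:405,210:540]; b=cv2.imread('pics/side0.png')[170:460,190:450]
a=cv2.resize(a,(792,432),interpolation=cv2.INTER_CUBIC); 
cv2.imwrite('pics/topc.png',a)
cv2.imwrite('pics/sidec.png',cv2.resize(b,None,fx=2,fy=2,interpolation=cv2.INTER_CUBIC))
E
```

```text
(no output)
```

View pics/topc.png

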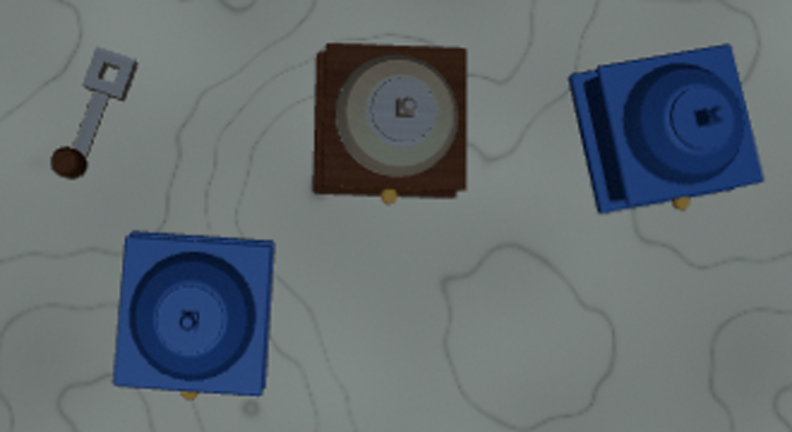

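View pics/sidec.png

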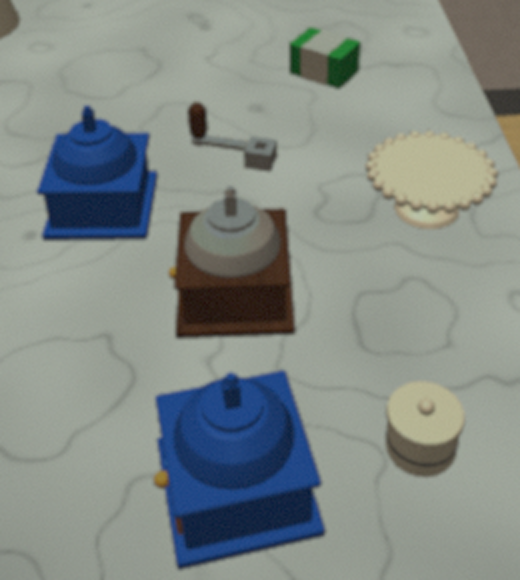

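The brown box with the steel dome at top (373,275) is the meant mill. The mills at (290,356) and (490,278) are all blue decoys. The crank hub is at (256,256) and its knob at (238,292).

```bash
python3 - <<'E'
from h import *
ct=env.get_calibration('top'); cs=env.get_calibration('side')
def c(u,v): return 210+u/2.4,225+v/2.4
def s(u,v): return 190+u/2,170+v/2
def P(n,t,sd,z):
    o1,d1=ray(ct,*t)
    print(n,'top',np.round(at_z(ct,*t,z),4),'side',np.round(at_z(cs,*sd,z),4) if sd else '')
P('flange',c(404,109),s(231,213),.131)
P('nose',c(409,103),s(230,190),.167)
P('hubtop',c(110,73),s(261,146),.03)
P('knobtop',c(68,161),s(197,107),.085)
P('cake',(310,160),None,.074);P('can',(470,197),None,.07)
P('tea',(152,203),None,.06)
P('bluemill',(290,356),None,.125)
E
```

```text
flange top [ 0.5272 -0.1523  0.131 ] side [ 0.5293 -0.1535  0.131 ]
nose top [ 0.528  -0.1513  0.167 ] side [ 0.5295 -0.1569  0.167 ]
hubtop top [0.5712 0.1177 0.03  ] side [0.5758 0.1163 0.03  ]
knobtop top [0.482  0.1455 0.085 ] side [0.4857 0.1432 0.085 ]
cake top [ 0.7899 -0.0056  0.074 ] side 
can top [ 0.7074 -0.3769  0.07  ] side 
tea top [0.6866 0.3601 0.06  ] side 
bluemill top [0.351  0.0286 0.125 ] side
```

>>> send_rows --pt "87 -20 -14 0 0 0 0" --pt "87 -40 -28 0 0 0 0" --pt "87 -42 -29 0 0 0 0" --pt "87 -42 -29 0 0 0 -0.01" --pt "87 -42 -29 0 0 0 -0.01" --pt "87 -42 -29 0 0 0 -0.01" --pt "87 -42 -29 0 0 0 -0.01" --pt "87 -42 -29 0 0 0 -0.007" --pt "87 -42 -29 0 0 0 0" --pt "87 -42 -29 0 0 0 0" --pt "87 -42 -29 0 0 0 0" --pt "87 -42 -28 0 0 0 0"

```text
time_s: 2.0
tool_pos: [0.5668, 0.1513, 0.223]
tool_rot: [179.9, 0.0, 162.8]
force: [0.9, 0.9, -0.3]
grip_width: 0.0868
```

>>> send_rows --pt "87 -20 -2 0 0 0 0" --pt "87 0 0 0 0 0 0" --pt "87 0 0 0 0 0 0"

```text
time_s: 2.3
tool_pos: [0.5841, 0.1455, 0.2223]
tool_rot: [180.0, -0.1, 162.8]
force: [-0.5, -0.0, 0.0]
grip_width: 0.0871
```

```bash
python3 - <<'E'
from h import *
o=env.get_obs(); cal=env.get_calibration('wrist'); im=env.read_camera('wrist'); save(im,'w1.png')
print(o['tool_pos'],o['tool_rot'],o['qpos'],o['force']); E=np.array(cal['extrinsics']); print(np.round(E,3),cal['fx'])
for q in ['crank','crank_knob']:
    for r in env.regions_of('wrist',q)[:3]: print(q,r['confidence'],r['rect'])
print(proj(cal,(.573,.117,.03)),proj(cal,(.484,.1445,.085)))
E
```

```text
[0.58407018 0.14549879 0.22233066] [ 1.79991726e+02 -5.06529713e-02  1.62758155e+02] [-32.81800719  12.69368363  19.18869345  91.04699664  -4.28483045
  77.01774832  59.66011613] [-0.50398014 -0.02405569  0.03957515]
[[ 0.296  0.916  0.27   0.51 ]
 [ 0.955 -0.284 -0.082  0.169]
 [ 0.002  0.282 -0.959  0.385]
 [ 0.     0.     0.     1.   ]] 430.18873672655684
crank 0.63 [269.0, 55.1, 319.5, 224.8]
crank_knob 0.75 [266.6, 56.7, 319.2, 225.4]
[288.24544816 205.25672381] [278.00929571  84.40928286]
```

View pics/w1.png

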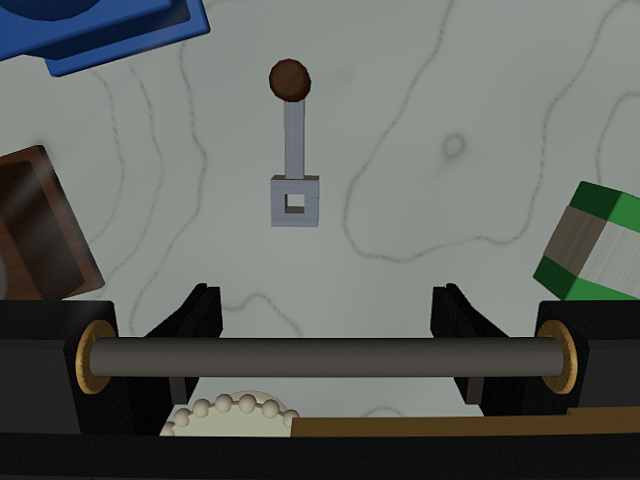

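The wrist view shows the hub's top face at about (295,203), the knob at (290,80), and the crank nearly parallel to the tool x axis.

```bash
python3 - <<'E'
from h import *
cal=env.get_calibration('wrist'); o=env.get_obs(); p=o['tool_pos']
h=at_z(cal,295,203,.03); k=at_z(cal,290,80,.075); a1=at_z(cal,293.5,177,.03); a0=at_z(cal,294.5,106,.03)
print(h,k,np.linalg.norm((h-k)[:2]),'dir',np.degrees(np.arctan2(*(k-h)[1::-1])),np.degrees(np.arctan2(*(a0-a1)[1::-1])))
# hub edges
e=[at_z(cal,u,v,.03) for u,v in [(271.5,227),(318.5,226.5),(319,177),(272,177.5)]]
print(np.round(e,4), np.mean(e,0),[np.degrees(np.arctan2(*(e[i]-e[j])[1::-1])) for i,j in [(3,0),(2,1)]])
y=np.radians(o['tool_rot'][2]); d=h-p; print('tool dx,dy',d[0]*np.cos(y)+d[1]*np.sin(y), d[0]*np.sin(y)-d[1]*np.cos(y))
E
```

```text
[0.57236713 0.12438072 0.03      ] [0.48219456 0.15349577 0.075     ] 0.09475642053068195 dir 162.10569159885475 161.01486806466582
[[0.5863 0.0987 0.03  ]
 [0.5977 0.1372 0.03  ]
 [0.5574 0.1502 0.03  ]
 [0.5464 0.1129 0.03  ]] [0.57192898 0.12472879 0.03      ] [np.float64(160.4048578078869), np.float64(162.13103707072534)]
tool dx,dy 0.003933769007629707 -0.024695664443861096
```

>>> send_rows --pt "87 2 -14 20 0 0 0.01" --pt "87 2 -14 40 0 0 0.01" --pt "87 0 0 40 0 0 0" --pt "87 0 0 40 0 0 0" --pt "87 0 0 20 0 0 0" --pt "87 0 0 0 0 0 0" --pt "87 0 0 0 0 0 0"

```text
time_s: 3.15
tool_pos: [0.5721, 0.1206, 0.0633]
tool_rot: [180.0, 0.0, 161.7]
force: [0.8, 0.2, 0.6]
grip_width: 0.087
```

```bash
python3 - <<'E'
from h import *
o=env.get_obs(); cal=env.get_calibration('wrist'); im=env.read_camera('wrist'); save(im,'w2.png')
print(o['tool_pos'],o['tool_rot'])
for P in [(.572,.1245,.03),(.573,.117,.03)]: print(proj(cal,P))
E
```

```text
[0.57211493 0.12062299 0.06330103] [1.79966457e+02 1.96885152e-02 1.61707628e+02]
[331.38528534 274.62427366]
[317.44763069 280.93456586]
```

View pics/w2.png

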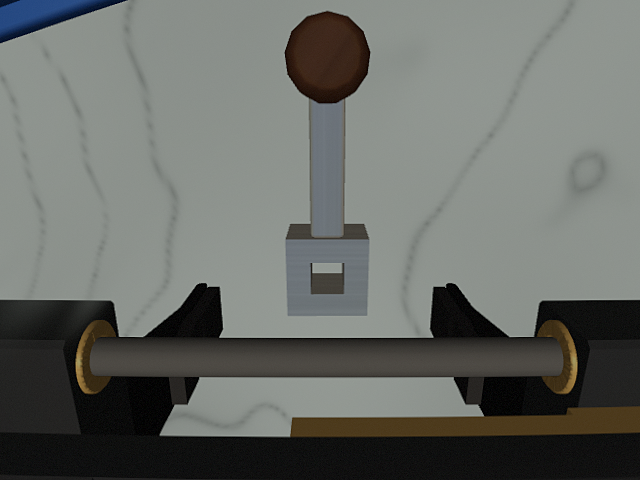

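The hub is centred between the fingers: hub at (327,277), finger midline at 326, arm vertical in the picture. I'll descend and grip.

>>> send_rows --pt "87 0 0 20 0 0 0" --pt "87 0 0 22 0 0 0" --pt "87 0 0 14 0 0 0" --pt "87 0 0 0 0 0 0" --pt "30 0 0 0 0 0 0" --pt "30 0 0 0 0 0 0" --pt "30 0 0 0 0 0 0" --pt "30 0 0 0 0 0 0" --pt "30 0 0 0 0 0 0" --pt "30 0 0 0 0 0 0" --grip_force 35

```text
time_s: 4.2
tool_pos: [0.5722, 0.1197, 0.0067]
tool_rot: [180.0, 0.0, 161.6]
force: [-0.1, 0.3, 0.4]
grip_width: 0.0469
```

>>> send_rows --pt "30 0 0 0 0 0 0" --pt "30 0 0 0 0 0 0" --pt "30 0 0 0 0 0 0" --pt "30 0 0 -20 0 0 0" --pt "30 0 0 -40 0 0 0" --pt "30 0 0 -50 0 0 0" --pt "30 0 0 -50 0 0 0" --pt "30 0 0 -50 0 0 0" --pt "30 0 0 -20 0 0 0" --pt "30 0 0 0 0 0 0"

```text
time_s: 5.2
tool_pos: [0.5738, 0.1197, 0.2399]
tool_rot: [179.8, 0.3, 161.6]
force: [0.5, 0.3, -3.7]
grip_width: 0.0398
```

>>> send_rows --pt "30 -6 -15 0 0 0 0.05" --pt "30 -13 -31 0 0 0 0" --pt "30 -15 -36 0 0 0 0" --pt "30 -16 -39 0 0 0 0" --pt "30 -16 -39 0 0 0 0" --pt "30 -16 -39 0 0 0 0" --pt "30 -14 -34 0 0 0 0" --pt "30 -7 -18 0 0 0 0" --pt "30 0 0 0 0 0 0.1" --pt "30 0 0 0 0 0 0.14" --pt "30 0 0 0 0 0 0.14" --pt "30 0 0 0 0 0 0.14"

```text
time_s: 6.4
tool_pos: [0.5755, -0.153, 0.2329]
tool_rot: [-179.7, -0.2, 128.4]
force: [0.4, -0.2, -3.5]
grip_width: 0.0395
```

>>> send_rows --pt "30 0 0 0 0 0 0.14" --pt "30 0 0 0 0 0 0.14" --pt "30 0 0 0 0 0 0.14" --pt "30 0 0 0 0 0 0.14" --pt "30 0 0 0 0 0 0.12" --pt "30 0 0 0 0 0 0" --pt "30 0 0 0 0 0 0"

```text
time_s: 7.1
tool_pos: [0.5765, -0.1523, 0.2344]
tool_rot: [-179.8, 0.0, 90.0]
force: [0.3, -1.6, -3.6]
grip_width: 0.0398
```

```bash
python3 - <<'E'
from h import *
o=env.get_obs(); cal=env.get_calibration('wrist'); im=env.read_camera('wrist'); save(im,'w3.png',1.25)
print(o['tool_pos'],o['tool_rot'],o['qpos'],o['force'],o['grip_width'])
print(proj(cal,(.5285,-.153,.167)),proj(cal,(.5285,-.153,.131)))
E
```

```text
[ 0.57645886 -0.15230587  0.23435445] [-1.79774039e+02  9.62652445e-03  9.00475449e+01] [-20.83266198  13.37769204  39.13013893  91.26818122  -8.48663352
  78.61673799  19.29376471] [ 0.27834899 -1.55221888 -3.56727374] 0.039789439816660985
[240.73211437 257.65712363] [251.54572563 239.57602009]
```

View pics/w3.png

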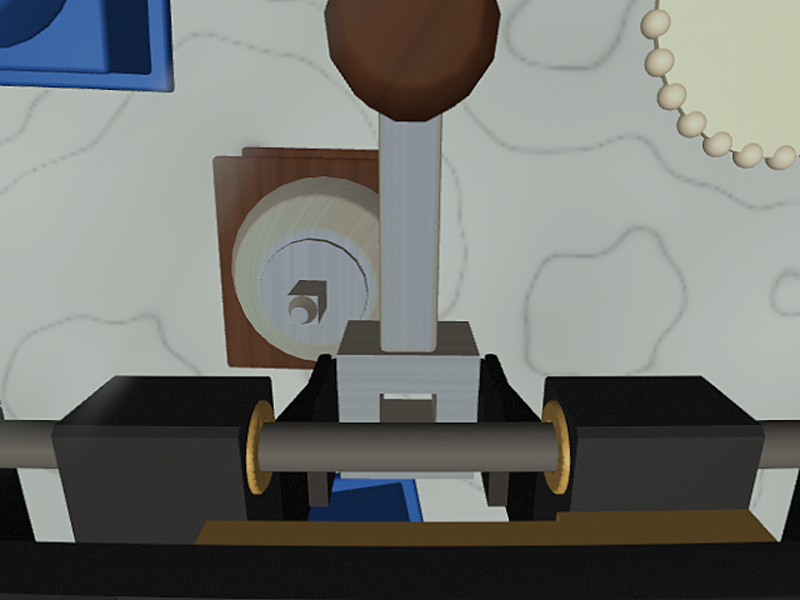

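```bash
python3 - <<'E'
from h import *
o=env.get_obs(); cal=env.get_calibration('wrist'); p=o['tool_pos']
print('hub top proj',proj(cal,p+[0,0,.0233]), [proj(cal,p+[a,b,.0233]).round(1).tolist() for a,b in [(-.02,.02),(.02,.02),(.02,-.02),(-.02,-.02)]])
print('obs hole front edge ~', (409/1.25,395/1.25), proj(cal,p+[0,.0082,.0233]))
im=cv2.imread('pics/w3.png')
c=im[215:375,220:390]; cv2.imwrite('pics/w3c.png',cv2.resize(c,None,fx=3.5,fy=3.5,interpolation=cv2.INTER_CUBIC))
print('nose',at_z(cal,302/1.25,313/1.25,.167),'flange',at_z(cal,314/1.25,294/1.25,.131))
E
```

```text
hub top proj [324.05562861 337.39733511] [[266.9, 286.1], [381.3, 286.5], [377.1, 384.7], [271.0, 384.3]]
obs hole front edge ~ (327.2, 316.0) [324.06344288 316.94551514]
nose [ 0.52957079 -0.14867026  0.167     ] flange [ 0.52880626 -0.15002747  0.131     ]
```

View pics/w3c.png

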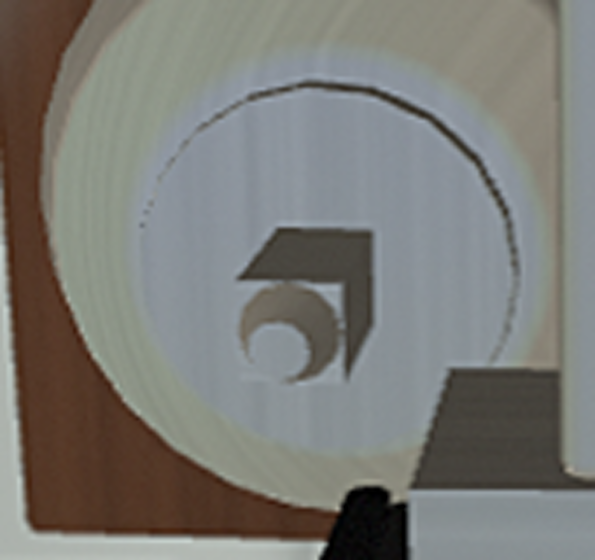

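```bash
python3 - <<'E'
from h import *
cal=env.get_calibration('wrist')
def c(u,v,z): return at_z(cal,(220+u/3.5)/1.25-2.8,(215+v/3.5)/1.25+1,z)
t=[c(238,278,.159),c(343,282,.159),c(348,381,.159),c(240,379,.159)]
b=[c(278,228,.131),c(373,231,.131),c(373,325,.131)]
print(np.round(t,4),np.mean(t,0)); print(np.round(b,4),(b[0]+b[2])/2)
e=[c(520,270,.131),c(140,270,.131),c(315,82,.131),c(315,458,.131)]; print('fl',np.round(e,4),np.mean(e,0))
print('tip',c(276,352,.167))
E
```

```text
[[ 0.5202 -0.1429  0.159 ]
 [ 0.5341 -0.1434  0.159 ]
 [ 0.5341 -0.1572  0.159 ]
 [ 0.5196 -0.157   0.159 ]] [ 0.52701789 -0.15011799  0.159     ]
[[ 0.5198 -0.1433  0.131 ]
 [ 0.5338 -0.1437  0.131 ]
 [ 0.5332 -0.1582  0.131 ]] [ 0.52648666 -0.15075822  0.131     ]
fl [[ 0.5552 -0.1496  0.131 ]
 [ 0.499  -0.1498  0.131 ]
 [ 0.5264 -0.1217  0.131 ]
 [ 0.5234 -0.1794  0.131 ]] [ 0.52598129 -0.15013012  0.131     ]
tip [ 0.52645424 -0.15049795  0.167     ]
```

>>> send_rows --pt "30 0.5 -10 0 0 0 0" --pt "30 0.5 -20 0 0 0 0" --pt "30 0.5 -15 10 0 0 0" --pt "30 0.5 -5 20 0 0 0" --pt "30 0 0 18 0 0 0" --pt "30 0 0 5 0 0 0" --pt "30 0 0 0 0 0 0" --pt "30 0 0 0 0 0 0"

```text
time_s: 7.95
tool_pos: [0.5284, -0.1499, 0.1844]
tool_rot: [179.9, 0.0, 90.0]
force: [-0.6, -0.2, -3.0]
grip_width: 0.0395
```

```bash
python3 - <<'E'
from h import *
o=env.get_obs(); print(o['tool_pos'],o['tool_rot'],o['force'],o['wrist_torque'])
a=env.read_camera('side'); cal=env.get_calibration('side'); 
im=a[225:335,260:360]; save(im,'s1.png',5)
E
```

```text
[ 0.5283602  -0.14985917  0.18437779] [1.79931101e+02 1.12458892e-02 9.00123878e+01] [-0.64396793 -0.24198644 -2.96149903] [-0.08754242  0.05304192 -0.00669277]
```

View pics/s1.png

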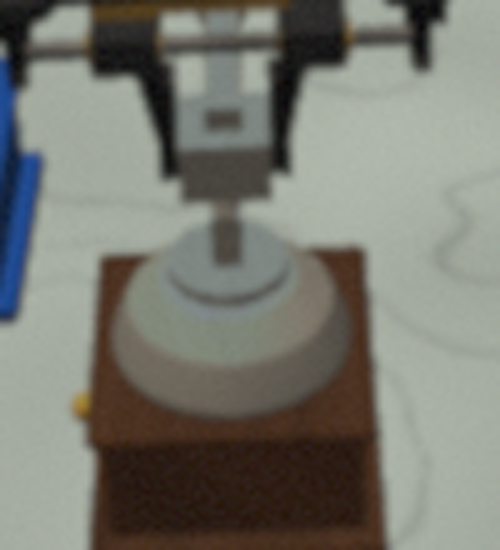

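The hub (column 225 in the crop) stands over the shaft (226). I'll lower it slowly and watch the force.

>>> send_rows --pt "30 0 -0.7 5 0 0 0" --pt "30 0 0 6 0 0 0" --pt "30 0 0 5 0 0 0" --pt "30 0 0 4 0 0 0" --pt "30 0 0 3 0 0 0" --pt "30 0 0 2 0 0 0" --pt "30 0 0 0 0 0 0"

```text
time_s: 8.7
tool_pos: [0.5272, -0.1496, 0.1583]
tool_rot: [-180.0, 0.0, 90.0]
force: [0.0, 0.2, -3.2]
grip_width: 0.0396
```

>>> send_rows --pt "30 0 0 4 0 0 0" --pt "30 0 0 5 0 0 0" --pt "30 0 0 5 0 0 0" --pt "30 0 0 4 0 0 0" --pt "30 0 0 1.5 0 0 0" --pt "30 0 0 0 0 0 0" --pt "30 0 0 0 0 0 0"

```text
time_s: 9.4
tool_pos: [0.5274, -0.1496, 0.1391]
tool_rot: [180.0, -0.0, 90.0]
force: [0.8, -0.2, -2.4]
grip_width: 0.04
```

>>> send_rows --pt "30 0 0 1 0 0 0" --pt "30 0 0 0.6 0 0 0" --pt "30 0 0 0 0 0 0" --pt "30 0 0 0 0 0 0"

```text
time_s: 9.8
tool_pos: [0.5274, -0.1496, 0.1377]
tool_rot: [180.0, -0.0, 90.0]
force: [0.2, 0.6, -0.4]
grip_width: 0.0396
```

>>> send_rows --pt "60 0 0 0 0 0 0" --pt "60 0 0 0 0 0 0" --pt "60 0 0 0 0 0 0" --pt "60 0 0 0 0 0 0" --pt "60 0 0 -5 0 0 0" --pt "60 0 0 -15 0 0 0" --pt "60 0 0 -30 0 0 0" --pt "60 0 0 -45 0 0 0" --pt "60 0 0 -20 0 0 0" --pt "60 0 0 0 0 0 0"

```text
time_s: 10.8
tool_pos: [0.5295, -0.1505, 0.2575]
tool_rot: [179.5, 0.0, 90.0]
force: [-0.5, 0.3, -0.7]
grip_width: 0.06
```

```bash
python3 - <<'E'
from h import *
o=env.get_obs(); print(o['tool_pos'],o['tool_rot'],o['force'],o['grip_width'])
a=env.read_camera('side')[215:335,250:370]; b=env.read_camera('wrist')
a=cv2.resize(a,(400,400),interpolation=cv2.INTER_CUBIC); b=cv2.resize(b,(400,300)); b=cv2.copyMakeBorder(b,0,100,0,0,0)
save(np.hstack([a,b]),'s2.png')
E
```

```text
[ 0.52950176 -0.15050323  0.2574775 ] [1.79531326e+02 1.94173869e-02 8.99828176e+01] [-0.51863397  0.26030949 -0.68949885] 0.05995246129269279
```

View pics/s2.png

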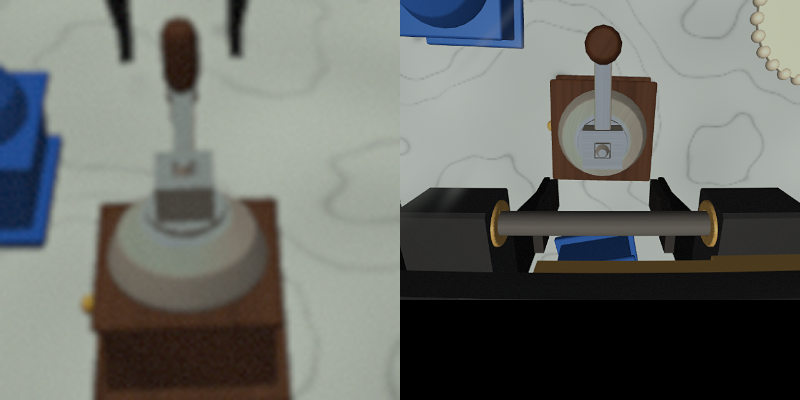

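Seated: the hub rests on the flange with the nose showing through. Next I'll close the fingers and push the knob round from behind. First the script works out the circle.

>>> send_rows --pt "0 10 -6 0 0 0 0" --pt "0 20 -12 0 0 0 0" --pt "0 25 -15 0 0 0 0" --pt "0 20 -12 0 0 0 0" --pt "0 10 -6 0 0 0 0" --pt "0 0 0 15 0 0 0" --pt "0 0 0 30 0 0 0" --pt "0 0 0 25 0 0 0" --pt "0 0 0 9 0 0 0" --pt "0 0 0 0 0 0 0" --pt "0 0 0 0 0 0 0" --grip_force 20

```text
time_s: 12.0
tool_pos: [0.4768, -0.0648, 0.1742]
tool_rot: [179.9, 0.0, 90.0]
force: [1.2, 0.5, 0.0]
grip_width: 0.0009
```

```bash
python3 - <<'E'
from h import *
o=env.get_obs(); p=o['tool_pos']; print(p,o['tool_rot'],o['force'],o['grip_width'])
C=np.array([.5273,-.1496]); a0=np.degrees(np.arctan2(*(p[:2]-C)[::-1])); print(a0)
ang=a0-np.r_[2,5,np.arange(5+8,426,8)]
cur=p[:2]*1000
for i,a in enumerate(ang):
    t=C*1000+97*np.array([np.cos(np.radians(a)),np.sin(np.radians(a))]); d=np.round(t-cur); cur=cur+d
    print([int(d[1]),int(d[0])],end=' ' if (i+1)%12 else '   %.0f\n'%a)
E
```

```text
[ 0.47678445 -0.06477719  0.17422463] [1.79947412e+02 1.11025692e-02 8.99899526e+01] [1.20865822 0.50554589 0.01833469] 0.0008939461257106282
120.77557408623326
[0, 4] [3, 4] [5, 13] [3, 13] [1, 14] [0, 13] [-3, 13] [-4, 13] [-6, 12] [-8, 12] [-9, 10] [-10, 8]   36
[-12, 7] [-12, 6] [-13, 3] [-13, 2] [-14, 0] [-13, -2] [-13, -3] [-13, -6] [-11, -7] [-10, -9] [-9, -10] [-8, -11]   -60
[-6, -13] [-4, -12] [-2, -14] [-1, -13] [2, -14] [3, -13] [5, -12] [7, -12] [8, -11] [10, -9] [11, -8] [12, -6]   -156
[13, -5] [13, -3] [14, 0] [13, 1] [13, 2] [13, 5] [12, 6] [11, 8] [10, 10] [8, 11] [7, 11] [5, 13]   -252
[3, 13] [1, 14] [0, 13] [-3, 13] [-4, 13] [-6, 12]
```

>>> send_rows --pt "0 0 4 0 0 0 0" --pt "0 3 4 0 0 0 0" --pt "0 5 13 0 0 0 0" --pt "0 3 13 0 0 0 0" --pt "0 1 14 0 0 0 0" --pt "0 0 13 0 0 0 0" --pt "0 -3 13 0 0 0 0" --pt "0 -4 13 0 0 0 0" --pt "0 -6 12 0 0 0 0" --pt "0 -8 12 0 0 0 0" --pt "0 -9 10 0 0 0 0" --pt "0 -10 8 0 0 0 0"

```text
time_s: 13.2
tool_pos: [0.6065, -0.0921, 0.1737]
tool_rot: [180.0, -0.0, 90.1]
force: [-0.3, 1.8, 1.0]
grip_width: 0.0005
```

```bash
python3 - <<'E'
from h import *
o=env.get_obs(); print(o['tool_pos'],o['force'],o['wrist_torque'])
p=o['tool_pos']; q=(p[:2]-[.5273,-.1496]); print(np.hypot(*q),np.degrees(np.arctan2(q[1],q[0])))
a=env.read_camera('side')[195:335,240:380]; b=env.read_camera('top')[230:330,320:460]
a=cv2.resize(a,(400,400),interpolation=cv2.INTER_CUBIC); b=cv2.resize(b,(400,286),interpolation=cv2.INTER_CUBIC); b=cv2.copyMakeBorder(b,0,114,0,0,0)
save(np.hstack([a,b]),'s3.png')
E
```

```text
[ 0.60652693 -0.09208133  0.17369558] [-0.28267646  1.7906106   0.96080875] [ 0.23957075  0.05642638 -0.01091352]
0.097904564291647 35.979611143895625
```

View pics/s3.png

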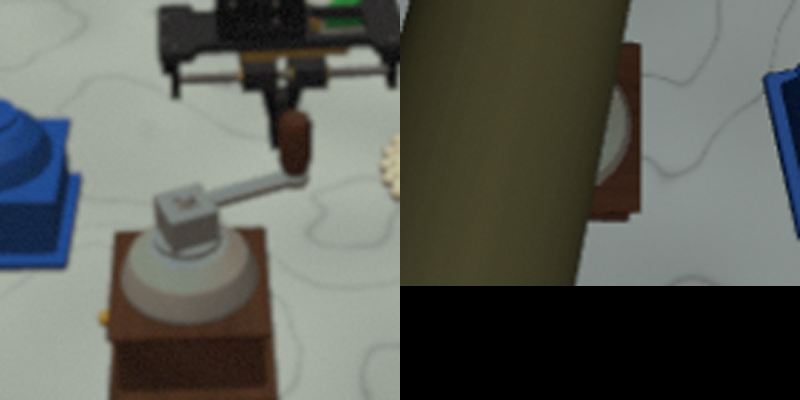

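The crank turns clockwise with the fingers behind the knob and the hub still seated, so I'll carry on round.

>>> send_rows --pt "0 -12 7 0 0 0 0" --pt "0 -12 6 0 0 0 0" --pt "0 -13 3 0 0 0 0" --pt "0 -13 2 0 0 0 0" --pt "0 -14 0 0 0 0 0" --pt "0 -13 -2 0 0 0 0" --pt "0 -13 -3 0 0 0 0" --pt "0 -13 -6 0 0 0 0" --pt "0 -11 -7 0 0 0 0" --pt "0 -10 -9 0 0 0 0" --pt "0 -9 -10 0 0 0 0" --pt "0 -8 -11 0 0 0 0"

```text
time_s: 14.5
tool_pos: [0.5743, -0.2347, 0.1735]
tool_rot: [180.0, 0.0, 90.0]
force: [1.3, -0.5, 0.5]
grip_width: 0.0004
```

>>> send_rows --pt "0 -6 -13 0 0 0 0" --pt "0 -4 -12 0 0 0 0" --pt "0 -2 -14 0 0 0 0" --pt "0 -1 -13 0 0 0 0" --pt "0 2 -14 0 0 0 0" --pt "0 3 -13 0 0 0 0" --pt "0 5 -12 0 0 0 0" --pt "0 7 -12 0 0 0 0" --pt "0 8 -11 0 0 0 0" --pt "0 10 -9 0 0 0 0" --pt "0 11 -8 0 0 0 0" --pt "0 12 -6 0 0 0 0"

```text
time_s: 15.7
tool_pos: [0.4366, -0.1889, 0.1733]
tool_rot: [-180.0, 0.0, 90.0]
force: [0.0, -1.1, 0.4]
grip_width: 0.0004
```

```bash
python3 - <<'E'
from h import *
o=env.get_obs(); print(o['tool_pos'],o['force'],o['tool_rot'])
p=o['tool_pos']; q=(p[:2]-[.5273,-.1496]); print(np.hypot(*q),np.degrees(np.arctan2(q[1],q[0])))
for c in ['side','top']:
    env.read_camera(c)
    for r in env.regions_of(c,'crank')[:2]: print(c,round(r['confidence'],2),r['rect'])
E
```

```text
[ 0.43655185 -0.1889482   0.17333717] [ 0.0393026  -1.05911375  0.40122306] [-1.79964006e+02  2.74152790e-02  8.99789956e+01]
0.09891161818216723 -156.5585523173963
side 0.87 [266.0, 263.6, 312.7, 280.8]
top 0.73 [370.5, 258.6, 390.5, 322.3]
```

>>> send_rows --pt "0 13 -5 0 0 0 0" --pt "0 13 -3 0 0 0 0" --pt "0 14 0 0 0 0 0" --pt "0 13 1 0 0 0 0" --pt "0 13 2 0 0 0 0" --pt "0 13 5 0 0 0 0" --pt "0 12 6 0 0 0 0" --pt "0 11 8 0 0 0 0" --pt "0 10 10 0 0 0 0" --pt "0 8 11 0 0 0 0" --pt "0 7 11 0 0 0 0" --pt "0 5 13 0 0 0 0"

```text
time_s: 17.1
tool_pos: [0.4981, -0.0557, 0.1731]
tool_rot: [-180.0, -0.0, 90.0]
force: [-1.9, -0.1, -0.2]
grip_width: 0.0007
```

>>> send_rows --pt "0 3 13 0 0 0 0" --pt "0 1 14 0 0 0 0" --pt "0 0 13 0 0 0 0" --pt "0 -3 13 0 0 0 0" --pt "0 -4 13 0 0 0 0" --pt "0 -6 12 0 0 0 0" --pt "0 -3 5 0 0 0 0" --pt "0 0 0 0 0 0 0" --pt "0 0 0 0 0 0 0"

```text
time_s: 18.0
tool_pos: [0.5803, -0.0686, 0.1732]
tool_rot: [-180.0, 0.0, 90.0]
force: [0.1, 0.1, -0.0]
grip_width: 0.0002
```

```bash
python3 - <<'E'
from h import *
o=env.get_obs(); print(o['tool_pos'],o['force'])
p=o['tool_pos']; q=(p[:2]-[.5273,-.1496]); print(np.hypot(*q),np.degrees(np.arctan2(q[1],q[0])))
E
```

```text
[ 0.58028427 -0.06862175  0.17324032] [ 0.09355721  0.13287449 -0.0026324 ]
0.09677195171081926 56.8031774342518
```

>>> send_rows --pt "0 2 -4 0 0 0 0" --pt "0 6 -12 0 0 0 0" --pt "0 8 -16 0 0 0 0" --pt "0 4 -8 0 0 0 0" --pt "0 0 0 -20 0 0 0" --pt "0 0 0 -40 0 0 0" --pt "0 0 0 -40 0 0 0" --pt "0 20 -10 -20 0 0 0" --pt "0 40 0 0 0 0 0" --pt "0 40 0 0 0 0 0" --pt "0 30 0 0 0 0 0" --pt "0 10 0 0 0 0 0"

```text
time_s: 19.2
tool_pos: [0.5295, 0.0958, 0.2935]
tool_rot: [180.0, -0.1, 90.4]
force: [0.4, -0.3, -0.6]
grip_width: 0.0004
```

>>> send_rows --pt "0 20 0 0 0 0 0" --pt "0 40 0 0 0 0 0" --pt "0 40 0 0 0 0 0" --pt "0 20 0 0 0 0 0" --pt "0 0 0 0 0 0 0" --pt "0 0 0 0 0 0 0"

```text
time_s: 19.8
tool_pos: [0.5306, 0.2099, 0.2935]
tool_rot: [180.0, 0.1, 89.9]
force: [-0.2, -0.3, -0.3]
grip_width: 0.0004
```

```bash
python3 - <<'E'
from h import *
o=env.get_obs(); print(o['time_s'],o['tool_pos'],o['force'])
a=env.read_camera('side')[195:335,240:380]; b=env.read_camera('top')[100:340,260:500]
a=cv2.resize(a,(400,400),interpolation=cv2.INTER_CUBIC); b=cv2.resize(b,(400,400),interpolation=cv2.INTER_CUBIC)
save(np.hstack([a,b]),'s4.png')
for q in ['cake_stand','canister','tea_carton','crank']:
    for r in env.regions_of('top',q)[:1]: print(q,r['rect'])
E
```

```text
19.8 [0.53058774 0.20991295 0.29345883] [-0.16583498 -0.31874875 -0.30245597]
cake_stand [276.3, 126.7, 346.8, 194.6]
canister [449.4, 183.8, 484.3, 216.5]
tea_carton [135.0, 175.1, 179.4, 213.7]
crank [345.4, 221.2, 394.3, 285.0]
```

View pics/s4.png

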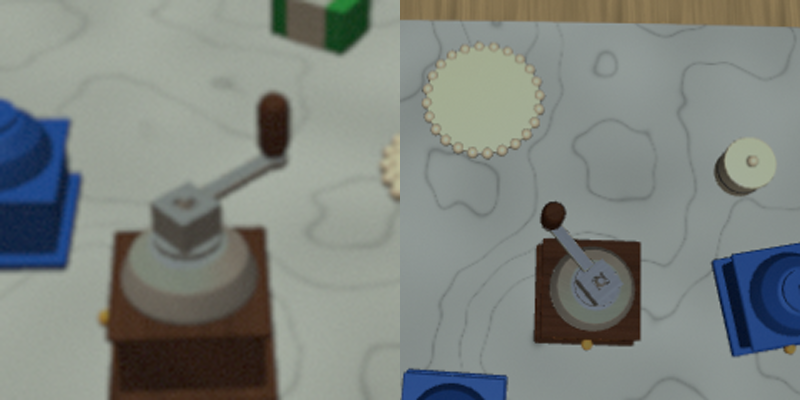

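The crank is seated with its knob at about 40–45°, so it has turned about 405°. The cake stand and canister have not moved, and the arm is clear of everything.

```bash
python3 -c "
from cell import env
print(env.sign_off())"
```

```text
the job is handed in; nothing more can be done
None
```

The crank is fitted on the brown and steel mill, turned clockwise past a full turn, and left at rest. I handed the job in at about 20 s.

- **Fitting:** I gripped the crank by its hub and lowered it square onto the shaft until it rested on the flange. Then I released it and lifted clear. The side and wrist pictures showed it seated, with the nose standing out of the hub.
- **Turning:** I pushed the knob round with closed fingers. The wrist force readings I took stayed around 2 N.
- **Last checks:** The last picture shows the hub level on the flange and the knob at about 40–45°. That is about 405° of turn. Allowing for the 0.2 rad of play, the shaft should stand at about 6.8 rad or more, estimated from the picture because there is no direct reading.
- **Surroundings:** The cake stand and canister outlines match the start to within about 1.5 pixels. The tea carton's outline came back smaller than at the start, probably because the arm hid part of it. I did not check it further, but the robot never went near it.
- **Disagreement on the way:** The wrist camera first put the hub about 7 mm off the top and side cameras in y. A closer look before the grasp settled it.

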